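# Lock the stop pin of the slicing board in its hidden notch

### The arm

A 7-joint arm with a two-finger parallel gripper is mounted at the origin on a cart in front of the work surface, level with it; the furniture and walls round the work are solid. World frame = base frame: x ahead of the robot, y to its left, z up, the work surface at z = 0. Lengths are in m, angles in rad, forces in N, time in s.
With the tool pointing down it reaches from about 0.425 to 0.925 m from the base axis. Payload 6.8 kg.
Tool frame: the origin (TCP) lies between the finger pads; the fingertips stand finger_overhang ahead of it and the grasp point (between the pads) lies 6 mm ahead of it (finger_overhang is the distance from the TCP to the fingertips, in m); z points along the fingers, y is the line along which they close (so a half turn about z gives the same grasp; the last joint's range is limited). The gripper opens to 85 mm and grips with 20 to 120 N. Pads are 22 mm wide; open, the fingers measure 114 mm over their backs; the gripper's body (76 mm by 85 mm) begins 54 mm behind the grasp point. The pads swing forward as they close: fully open they stand 13 mm farther back than shut.
Start: joints at [1.161, 0.477, 0.022, 1.555, -0.011, 1.109, -0.083], TCP at [0.201, -0.645, 0.256] pointing down, gripper open.
Joint ranges: [-2.96, 2.96], [-0.34, 2.1], [-1.41, 1.46], [0.24, 2.44], [-1.37, 4.51], [0.17, 1.92], [-2.96, 2.96]. Speed limits (rad/s): [2.39, 2.39, 3.14, 3.14, 3.14, 3.14, 3.14].

### API

Orientations are given as a unit quaternion [w, x, y, z].
In Python, from station import * gives the robot as it stands.
- The arm moves only by the tool drive_tool, never from a script. Its argument "increments" is a list of rows, each an object of numbers: "claw": the finger opening in m, from 0 to 0.0854; "dx", "dy", "dz": the shift along the tool's x, y, z in m; "wx", "wy", "wz": the turn, a rotation vector about the tool's x, y, z in degrees. A call has 1 to 20 rows; each row shifts and turns the commanded pose from where the row before left it, along the tool's axes as they then stand; what a row does not reach is not made up. A row lasts 1/8 s, in which the tool goes at most 62.5 mm and 10.7 degrees, less where a joint would pass 70% of its speed; a pose out of reach is approached as far as the arm can. A call with a gripper value outside its range is refused whole. The fingers move at their own pace and stop on an object; "newtons" is the grip in N (left out, the last holds). Time passes only in rows, so rows that do not move let the fingers close. It gives the time, the measured TCP pose, the force, the opening and the grip force at its end, in the units of the state.
- get_obs(): the state, without advancing time (a new reading comes with each control period).
- read_camera(name): name is "scene" or "top" or "wrist"; returns (picture, depth): 480x640x3 uint8, red, green, blue; 480x640 float32, m along the optical axis (not along the pixel's ray), 0 where there is no reading.
- calibration(name): a dict with "intrinsics" (3x3 intrinsics, pixels), "R" (3x3) and "t" (3): a world point X has camera coordinates R X + t; the wrist camera has in their place "mount" (4x4, takes a point from camera to tool coordinates, whose origin is the TCP and whose axes are the flange's). Camera axes: x right, y down, z forward; pixel columns grow to the right and rows downward; lengths in m; the calibration is good to about 2 mm. The wrist camera is an equidistant fisheye: a pixel r from the principal point sees the ray r / f radians off the axis. A picture is of the moment at which its call begins: read the wrist's pose just before it. calibration takes no time and is no camera call.
- hand_in(): hands the job in; it is judged then, once.
The state is a dict: "t": time; "q": joint angles; "joint_vel": joint speeds; "joint_torque": joint torques, N m; "eef_pos": TCP position; "tool_rot": TCP orientation; "contact_force": force on the tool from outside, world axes, zero at the start; "torque": the same for the moment, N m; "gripper_width": opening from 0.0 (shut) to 1.0 (fully open); "grasp_force": force on a finger pad.
Only numpy, scipy, OpenCV 4.12 (cv2) and the standard library are available. Lean on these libraries where they do the work, as an engineer would, in place of code of your own. Each camera call takes 0.05 s, during which the arm holds its last target. There are 200 camera calls.

### The job

Take the stop pin out of its wooden holder, lower its foot into the open window at the end of the slicing board's metal track, and slide it along inside the track, pressing only lightly, until its foot drops into the locking notch hidden under the track's lips. Let it sink fully home, leave it standing upright there and let go; do not force the pin against the board or disturb the other things on the worktop.

Things in the scene. Friction and masses are not known exactly. Their poses are not given: they have to be found in the camera images.
- board: Fixed wooden slicing board, 110 (x) x 340 (y) x 38 mm high, low back rail on the +x edge (12 mm wide, up to z = 50 mm). Origin: centre of its underside, on the worktop; z up. A metal-lipped track runs along y, centred on x = -12 mm: a closed channel 40 mm wide, from y = -125 to +85 mm, with a 13 mm slot on top. All rigid.
- lips (a point): Middle of the slot, level with the lips' top (board x = -12, y = 0, z = 38 mm). The lips are 5 mm thick (underside z = 33 mm). Under them run two flat ledges, top at z = 20 mm, either side of a 22 mm wide trench (floor z = 6 mm) below the slot.
- track_end (a point): Closed far end of the track, on its centre line at ledge height (board x = -12, y = +85, z = 20 mm). A locking notch is cut across both ledges, unseen under the lips: 15 mm long (y), floor at z = 6 mm, its centre anywhere from y = -50 to +50 mm, different every time and not measured: it must be felt for.
- window (a point): Centre of the open window at the -y end of the track, at ledge height (board x = -12, y = -110, z = 20 mm). No lips here: an opening 40 (x) x 30 mm (y), y = -125 to -95 mm, onto the ledges, which run on level under the lips.
- holder: Fixed wooden block, 64 (x) x 40 (y) x 20 mm high, with a 39 x 15 mm pocket in its top, pocket floor 6 mm above its origin (centre of the underside).
- pin: Loose stop pin, 90 g, 77 mm tall, upright in the holder's pocket at the start. Origin: centre of its underside; z up along it. Foot: steel crossbar 34 (x) x 10 (y) x 10 mm (z). Shank 8 mm across, a thin 18 mm collar at 38 to 41 mm. The crossbar must lie across the track (pin x along board x).
- foot (a point): Centre of the underside of the pin's foot (the pin's origin).
- handle (a point): Centre of the pin's black handle, 18 (x) x 28 (y) x 36 mm, 59 mm above the foot's underside.
- fork: Bystander: metal fork, 193 long (mm). Leave it alone.
- spice_jar: Bystander: spice jar, 46 mm across, 106 tall (mm). Leave it alone.
- tin: Bystander: small tin, 57 mm across, 72 tall (mm). Leave it alone.
- soap: Bystander: bar of soap, 58x84x26 (mm). Leave it alone.
- jar: Bystander: jar lying on its side, 122x77x66 (mm). Leave it alone.
- battery: Bystander: battery, 15x50x15 (mm). Leave it alone.
- candle: Bystander: tea light, 38 mm across, 15 tall (mm). Leave it alone.

How it is judged:
On the way, in this order (a step that is already met when the one before it is completed fails the run):
1. the foot is lowered through the window onto the ledges (z of foot in the frame of board between 0.016 and 0.025 m and y of foot in the frame of board between -0.126 and -0.092 m and x of foot in the frame of board between -0.02 and -0.004 m), for 0.1 s.
2. the foot has been slid under the lips, still on the ledges (z of foot in the frame of board between 0.016 and 0.025 m and y of foot in the frame of board above -0.08 m and x of foot in the frame of board between -0.02 and -0.004 m), for 0.1 s.
At the end, for the whole second after the job is handed in: The pin's foot lies in the notch, its underside less than 10 mm above the board's underside (4 mm from the notch floor), within the notch's range along the track, its crossbar across the track within 0.25 rad, the pin upright within 0.2 rad, at rest and released (z of foot in the frame of board between 0.002 and 0.01 m and y of foot in the frame of board between -0.06 and 0.06 m and x of foot in the frame of board between -0.02 and -0.004 m and angle between the x axis of pin and the x axis of board, either way round below 0.25 rad and angle between pin's own z axis and vertical below 0.2 rad and linear speed of pin below 0.02 m/s and contact force between pin and the fingers below 0.1 N); the robot touches nothing.
It fails at once if the pin is pressed or driven against the board with more than 50 N (contact force between pin and board above 50 N).
It fails at once if the robot itself pushes on the board with more than 15 N (contact force between any of the fingers, the arm and board above 15 N).
It fails at once if a bystander is moved more than 30 mm (distance of any of fork, spice_jar, tin, soap, jar, battery, candle from where it was at the start of the episode above 0.03 m).
It also fails if it takes over 72 s, if anything falls off the work surface, if the arm or the gripper's body presses on something with over 40 N, if the wrist force passes 120 N, or if a joint passes its speed limit or range.

## Working session

There is one attempt and no reset: what is moved stays moved. The work goes in short steps, Python scripts to look and compute and a tool call to move; the robot and the scene stay as the last step left them, time stands still between calls to the robot, and variables do not carry over. Pictures are saved under pics/ and viewed, at most 10 in all, crops included, and the job is handed in when it is done.

Besides the shell and the picture viewer there is one more tool, called after "Request:" by a JSON object that holds its "api" and its "payload", one argument or row to a line. drive_tool: Moves the arm, as the interface text tells. Its arguments: {"type":"object","properties":{"increments":{"type":"array","items":{"type":"object","properties":{"claw":{"type":"number"},"dx":{"type":"number"},"dy":{"type":"number"},"dz":{"type":"number"},"wx":{"type":"number"},"wy":{"type":"number"},"wz":{"type":"number"}}}},"newtons":{"type":"number"}},"required":["increments"]}

```bash
mkdir -p pics; ls
python3 - <<'E'
from station import *
import cv2,numpy as np
o=get_obs();print({k:np.round(v,3).tolist() for k,v in o.items()})
for n in("scene","top"):
    p,d=read_camera(n);np.savez(f"pics/{n}.npz",p=p,d=d);cv2.imwrite(f"pics/{n}.png",p[:,:,::-1])
for n in("scene","top","wrist"):print(n,calibration(n))
try:print(finger_overhang)
except Exception as e:print(e)
E
```

```text
pics
{'t': 0.0, 'q': [1.161, 0.478, 0.022, 1.556, -0.012, 1.109, -0.083], 'joint_vel': [0.001, 0.001, -0.002, 0.0, 0.001, 0.0, -0.003], 'joint_torque': [0.0, -59.646, 1.608, -28.12, 0.013, 0.009, -0.0], 'eef_pos': [0.2, -0.644, 0.255], 'tool_rot': [-0.001, 0.989, 0.15, -0.0], 'contact_force': [0.38, -0.328, -0.152], 'torque': [-0.006, -0.026, -0.013], 'grasp_force': 0.0, 'gripper_width': 0.998}
scene {'intrinsics': array([[539.05554317,   0.        , 324.90317439],
       [  0.        , 539.05554317, 240.14704903],
       [  0.        ,   0.        ,   1.        ]]), 'R': array([[ 0.51424817, -0.8575759 ,  0.0106017 ],
       [-0.39881176, -0.25005589, -0.88228183],
       [ 0.75927465,  0.44948374, -0.47060214]]), 't': array([-0.2856253 ,  0.271506  ,  0.90741774])}
top {'intrinsics': array([[618.47291256,   0.        , 316.92600618],
       [  0.        , 618.47291256, 225.8037428 ],
       [  0.        ,   0.        ,   1.        ]]), 'R': array([[ 0.00493072, -0.9999701 , -0.00595721],
       [-0.99401723, -0.00425117, -0.10914064],
       [ 0.10911205,  0.00645971, -0.99400847]]), 't': array([-0.01941185,  0.51276344,  1.61947298])}
wrist {'intrinsics': array([[371.64829954,   0.        , 317.83892796],
       [  0.        , 371.64829954, 236.95119386],
       [  0.        ,   0.        ,   1.        ]]), 'mount': array([[-9.80485866e-04, -9.48237131e-01, -3.17561620e-01,
         8.03394391e-02],
       [ 9.99999489e-01, -8.52057163e-04, -5.43305976e-04,
         7.07653193e-05],
       [ 2.44602248e-04, -3.17561990e-01,  9.48237482e-01,
        -1.18223258e-01],
       [ 0.00000000e+00,  0.00000000e+00,  0.00000000e+00,
         1.00000000e+00]])}
0.025
```

View pics/top.png

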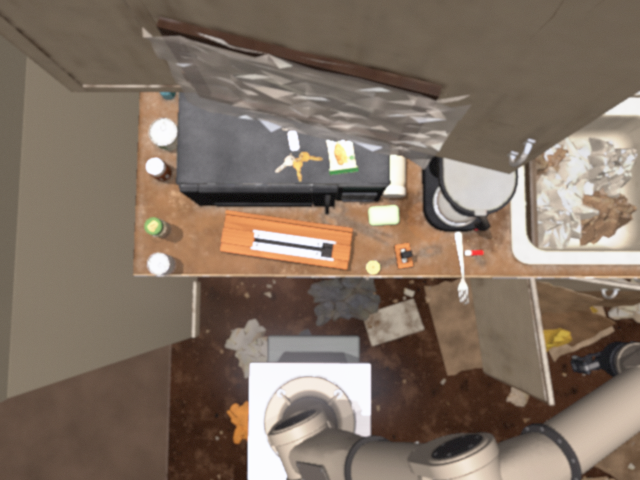

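View pics/scene.png

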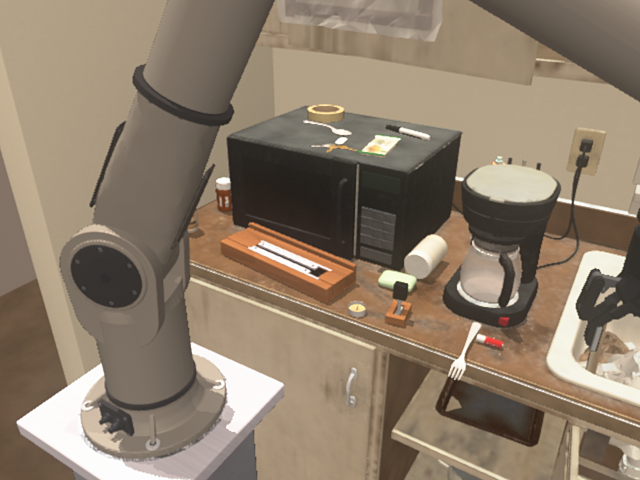

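The top view shows the board at (220–352, 212–268), with its window near (327, 250). The holder and pin are at (404, 255), next to the candle (373, 267), soap (384, 215), fork (461, 270) and battery (474, 253).

```bash
cat > h.py <<'E'
import cv2,numpy as np
from station import *
from scipy.spatial.transform import Rotation as Ro
def ray(n,uv,obs=None):
    c=calibration(n);K=c["intrinsics"];uv=np.atleast_2d(uv).astype(float)
    x=(uv[:,0]-K[0,2])/K[0,0];y=(uv[:,1]-K[1,2])/K[1,1]
    if n!="wrist":
        R=c["R"];return -R.T@c["t"],np.c_[x,y,1+0*x]@R
    r=np.hypot(x,y)+1e-9;d=np.c_[np.sin(r)*x/r,np.sin(r)*y/r,np.cos(r)]
    q=obs["tool_rot"];Rt=Ro.from_quat([q[1],q[2],q[3],q[0]]).as_matrix();M=c["mount"]
    return Rt@M[:3,3]+obs["eef_pos"],d@(Rt@M[:3,:3]).T
def onplane(n,uv,z,obs=None):
    o,d=ray(n,uv,obs);return o+d*((z-o[2])/d[:,2])[:,None]
E
python3 - <<'E'
from h import *
z=np.load("pics/top.npz");p=z["p"]
hsv=cv2.cvtColor(p,cv2.COLOR_RGB2HSV)
o=((hsv[...,0]<14)&(hsv[...,1]>150)&(hsv[...,2]>110)).astype(np.uint8)
o[:200]=0;o[290:]=0
cs,_=cv2.findContours(cv2.morphologyEx(o,cv2.MORPH_OPEN,np.ones((2,2))),cv2.RETR_EXTERNAL,2)
for c in sorted(cs,key=cv2.contourArea)[-5:]:
    if cv2.contourArea(c)<30: continue
    r=cv2.minAreaRect(c);b=cv2.boxPoints(r);print(cv2.contourArea(c),r,"\n",onplane("top",b,.038 if cv2.contourArea(c)>1000 else .02).round(4))
g=((hsv[...,1]<60)&(hsv[...,2]>150)).astype(np.uint8);g[:225]=0;g[266:]=0;g[:,:240]=0;g[:,345:]=0
pts=np.argwhere(g)[:,::-1];r=cv2.minAreaRect(pts.astype(np.float32));print("track",r,onplane("top",cv2.boxPoints(r),.038).round(4))
c1=cv2.resize(p[225:285,360:440],None,fx=7,fy=7,interpolation=cv2.INTER_CUBIC)
c2=cv2.resize(p[205:275,215:360],None,fx=4,fy=4,interpolation=cv2.INTER_CUBIC)
im=np.zeros((280+420,580,3),np.uint8);im[:420,:560]=c1;im[420:,:580]=c2
cv2.imwrite("pics/c.png",cv2.resize(im[:,:,::-1],None,fx=.85,fy=.85))
s=get_obs();print(s["eef_pos"])
E
```

```text
37.5 ((342.37841796875, 264.229736328125), (12.001126289367676, 8.219949722290039), 9.462322235107422) 
 [[ 0.403  -0.0676  0.02  ]
 [ 0.4246 -0.0712  0.02  ]
 [ 0.4195 -0.1027  0.02  ]
 [ 0.398  -0.0991  0.02  ]]
38.0 ((479.0, 253.0), (4.0, 10.0), 90.0) 
 [[ 0.4481 -0.4353  0.02  ]
 [ 0.4482 -0.4619  0.02  ]
 [ 0.4375 -0.4616  0.02  ]
 [ 0.4374 -0.435   0.02  ]]
51.0 ((399.04998779296875, 256.8499755859375), (20.36467742919922, 4.101219177246094), 81.8698959350586) 
 [[ 0.4576 -0.2269  0.02  ]
 [ 0.4592 -0.2377  0.02  ]
 [ 0.4056 -0.2448  0.02  ]
 [ 0.404  -0.234   0.02  ]]
1720.0 ((288.790771484375, 232.1392059326172), (126.7742919921875, 24.175418853759766), 8.880660057067871) 
 [[ 0.4881  0.2279  0.038 ]
 [ 0.5519  0.2193  0.038 ]
 [ 0.501  -0.1133  0.038 ]
 [ 0.4378 -0.1034  0.038 ]]
track ((292.94000244140625, 244.92001342773438), (83.29717254638672, 20.223255157470703), 8.130102157592773) [[ 0.4493  0.1584  0.038 ]
 [ 0.5025  0.1517  0.038 ]
 [ 0.4721 -0.0666  0.038 ]
 [ 0.4193 -0.0592  0.038 ]]
[ 0.20047899 -0.64402158  0.25543197]
```

View pics/c.png

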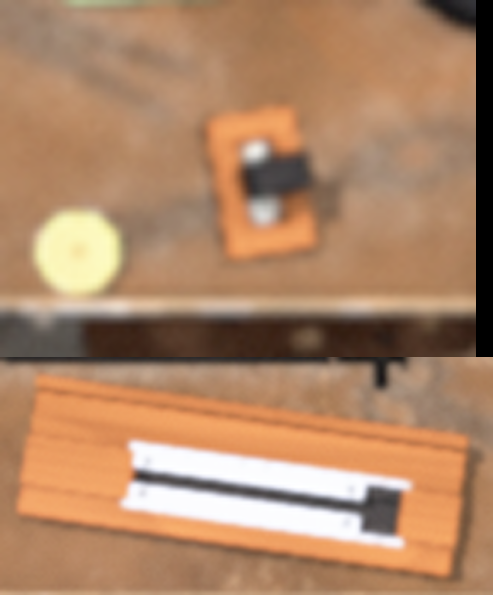

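Crop: the holder is turned about +9° and the board about -7.5°. The window is the dark square at the right end of the slot. I'll move above the holder and look from near.

```bash
cat >> h.py <<'E'
def yaw(o):
    q=o["tool_rot"];m=Ro.from_quat([q[1],q[2],q[3],q[0]]).as_matrix();return np.degrees(np.arctan2(m[1,0],m[0,0])),m
def to(goal):
    o=get_obs();y,m=yaw(o);d=np.array(goal)-o["eef_pos"];print("t",round(o["t"],2),"pos",o["eef_pos"].round(4),"yaw",y.round(2),"tilt",m[:2,2].round(3),"dist",np.hypot(*goal[:2]),"tool d mm",(m.T@d*1000).round(1))
E
python3 - <<'E'
from h import *
print("holder",onplane("top",[[404.5,256.1]],.02),"candle",onplane("top",[[373,267]],.015))
to([.30,-.42,.22]);to([.415,-.235,.18])
E
```

```text
holder [[ 0.43364383 -0.25036884  0.02      ]] candle [[ 0.40450844 -0.16689368  0.015     ]]
t 0.1 pos [ 0.2005 -0.644   0.2554] yaw 17.29 tilt [-0.001  0.002] dist 0.5161395160225576 tool d mm [ 161.6 -184.3   35.7]
t 0.1 pos [ 0.2005 -0.644   0.2554] yaw 17.29 tilt [-0.001  0.002] dist 0.47691718358641677 tool d mm [ 326.4 -326.6   75.9]
```

Request:
{"api": "drive_tool", "payload": {
  "increments": [
    {"dx": 0.02,"dy": -0.023,"dz": 0.0045},
    {"dx": 0.02,"dy": -0.023,"dz": 0.0045},
    {"dx": 0.02,"dy": -0.023,"dz": 0.0045},
    {"dx": 0.02,"dy": -0.023,"dz": 0.0045},
    {"dx": 0.02,"dy": -0.023,"dz": 0.0045},
    {"dx": 0.02,"dy": -0.023,"dz": 0.0045},
    {"dx": 0.02,"dy": -0.023,"dz": 0.0045},
    {"dx": 0.02,"dy": -0.023,"dz": 0.0045},
    {"dx": 0.0205,"dy": -0.018,"dz": 0.005},
    {"dx": 0.0205,"dy": -0.018,"dz": 0.005},
    {"dx": 0.0205,"dy": -0.018,"dz": 0.005},
    {"dx": 0.0205,"dy": -0.018,"dz": 0.005},
    {"dx": 0.0205,"dy": -0.018,"dz": 0.005},
    {"dx": 0.0205,"dy": -0.018,"dz": 0.005},
    {"dx": 0.0205,"dy": -0.018,"dz": 0.005},
    {"dx": 0.0205,"dy": -0.018,"dz": 0.005},
    {"wz": 4},
    {"wz": 4},
    {},
    {}
  ]
}}

```text
schema error: expected keys claw, dx, dy, dz, wx, wy, wz
```

Run:
```python
from h import *
to([.415,-.235,.18])
o=get_obs();p,d=read_camera("wrist");np.savez("pics/w1.npz",p=p,d=d,e=o["eef_pos"],r=o["tool_rot"]);cv2.imwrite("pics/w1.png",p[:,:,::-1])
```

```text
t 0.1 pos [ 0.2005 -0.644   0.2554] yaw 17.29 tilt [-0.001  0.002] dist 0.47691718358641677 tool d mm [ 326.4 -326.6   75.9]
```

View pics/w1.png

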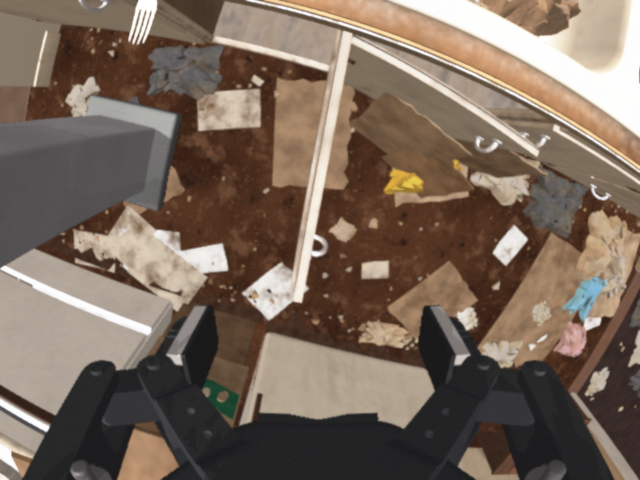

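The move was refused because every row needs all keys, so that picture only shows the start view of the floor.

Request:
{"api": "drive_tool", "payload": {
  "increments": [
    {"claw": 0.085,"dx": 0.02,"dy": -0.023,"dz": 0.0045,"wx": 0,"wy": 0,"wz": 0},
    {"claw": 0.085,"dx": 0.027,"dy": -0.031,"dz": 0.006,"wx": 0,"wy": 0,"wz": 0},
    {"claw": 0.085,"dx": 0.027,"dy": -0.031,"dz": 0.006,"wx": 0,"wy": 0,"wz": 0},
    {"claw": 0.085,"dx": 0.027,"dy": -0.031,"dz": 0.006,"wx": 0,"wy": 0,"wz": 0},
    {"claw": 0.085,"dx": 0.03,"dy": -0.034,"dz": 0.006,"wx": 0,"wy": 0,"wz": 0},
    {"claw": 0.085,"dx": 0.03,"dy": -0.034,"dz": 0.006,"wx": 0,"wy": 0,"wz": 0},
    {"claw": 0.085,"dx": 0.033,"dy": -0.029,"dz": 0.008,"wx": 0,"wy": 0,"wz": 0},
    {"claw": 0.085,"dx": 0.033,"dy": -0.029,"dz": 0.008,"wx": 0,"wy": 0,"wz": 0},
    {"claw": 0.085,"dx": 0.033,"dy": -0.029,"dz": 0.008,"wx": 0,"wy": 0,"wz": 0},
    {"claw": 0.085,"dx": 0.033,"dy": -0.029,"dz": 0.008,"wx": 0,"wy": 0,"wz": 0},
    {"claw": 0.085,"dx": 0.033,"dy": -0.027,"dz": 0.008,"wx": 0,"wy": 0,"wz": 0},
    {"claw": 0.085,"dx": 0,"dy": 0,"dz": 0,"wx": 0,"wy": 0,"wz": 4},
    {"claw": 0.085,"dx": 0,"dy": 0,"dz": 0,"wx": 0,"wy": 0,"wz": 4},
    {"claw": 0.085,"dx": 0,"dy": 0,"dz": 0,"wx": 0,"wy": 0,"wz": 0},
    {"claw": 0.085,"dx": 0,"dy": 0,"dz": 0,"wx": 0,"wy": 0,"wz": 0}
  ]
}}

```text
t: 2.02
eef_pos: [0.4146, -0.2355, 0.1818]
tool_rot: [-0.0, 0.997, 0.082, -0.0]
contact_force: [0.1, -0.7, -0.7]
gripper_width: 1.0
grasp_force: 0.0
```

Run:
```python
from h import *
to([.415,-.235,.18])
o=get_obs();p,d=read_camera("wrist");np.savez("pics/w2.npz",p=p,d=d,e=o["eef_pos"],r=o["tool_rot"]);cv2.imwrite("pics/w2.png",p[:,:,::-1])
```

```text
t 2.02 pos [ 0.4146 -0.2355  0.1818] yaw 9.35 tilt [-0. -0.] dist 0.47691718358641677 tool d mm [ 0.5 -0.4  1.8]
```

View pics/w2.png

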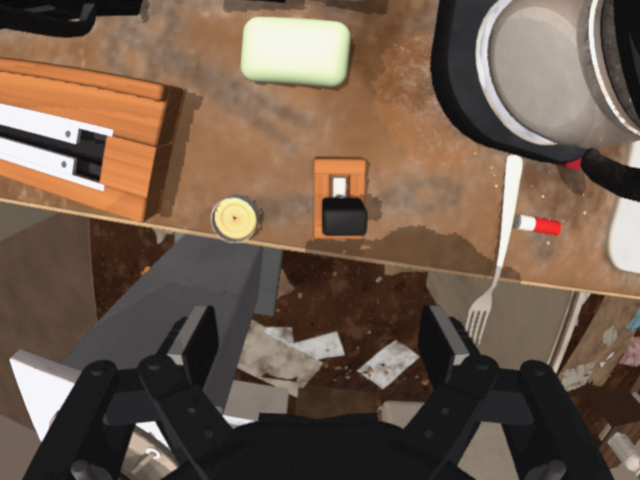

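The wrist view shows the holder at (314–367, 158–240), the handle top at (322–366, 200–237) and the window's right part at (75–113, 128–190). The holder is aligned with the tool to within about a degree.

Run:
```python
from h import *
z=np.load("pics/w2.npz");p=z["p"];o={"eef_pos":z["e"],"tool_rot":z["r"]}
hsv=cv2.cvtColor(p,cv2.COLOR_RGB2HSV)
m=((hsv[...,0]<16)&(hsv[...,1]>150)&(hsv[...,2]>100)).astype(np.uint8);m[:,:300]=0;m[:,380:]=0;m[:150]=0;m[245:]=0
xs=np.argwhere(m);print("orange rows",xs[:,0].min(),xs[:,0].max(),"cols",xs[:,1].min(),xs[:,1].max())
C=np.array([[314.5,158],[366.5,158]]);a=onplane("wrist",C,.02,o);print(a.round(4),np.linalg.norm(a[0]-a[1]))
d=a[0]-a[1];d/=np.linalg.norm(d);n=np.array([d[1],-d[0],0]);print("yaw",np.degrees(np.arctan2(n[1],n[0])),"centre",a.mean(0)-.032*n)
k=(hsv[...,2]<70).astype(np.uint8);k[:,:315]=0;k[:,375:]=0;k[:190]=0;k[245:]=0
ys=np.argwhere(k);print("dark",ys.min(0),ys.max(0))
g=z["d"][195:242:3,344];print("depth",g.round(4))
# 3D points from depth, handle top
yy,xx=np.mgrid[190:245,315:375];uv=np.c_[xx.ravel(),yy.ravel()];s,dr=ray("wrist",uv,o)
c=calibration("wrist");q=Ro.from_quat(np.roll(z["r"],-1)).as_matrix()@c["mount"][:3,2]
P=s+dr*(z["d"][yy.ravel(),xx.ravel()]/(dr@q))[:,None]
t=P[P[:,2]>.076];print(len(t),t[:,2].mean(),t.min(0),t.max(0))
t2=t[:,:2].astype(np.float32);r=cv2.minAreaRect(t2);print("handle top rect",r)
yy,xx=np.mgrid[150:245,308:375];uv=np.c_[xx.ravel(),yy.ravel()];s,dr=ray("wrist",uv,o)
P=s+dr*(z["d"][yy.ravel(),xx.ravel()]/(dr@q))[:,None]
t=P[(P[:,2]>.016)&(P[:,2]<.024)];print("holder rect",cv2.minAreaRect(t[:,:2].astype(np.float32)))
```

```text
orange rows 157 238 cols 314 365
[[ 0.4628 -0.2251  0.02  ]
 [ 0.4695 -0.2639  0.02  ]] 0.0393199770859849
yaw 9.797240516965422 centre [ 0.43457665 -0.24996535  0.02      ]
dark [197 323] [234 366]
depth [0.2871 0.2514 0.2414 0.233  0.2277 0.2235 0.2235 0.2251 0.2256 0.2256
 0.2246 0.2258 0.2278 0.2278 0.2951 0.3156]
1318 0.08603008423809021 [ 0.42337438 -0.26325092  0.07606655] [ 0.49394515 -0.22267522  0.2999729 ]
handle top rect ((0.46077772974967957, -0.24367773532867432), (0.07330979406833649, 0.028113974258303642), 11.361562728881836)
holder rect ((0.4343531131744385, -0.24910278618335724), (0.06377478688955307, 0.03904739022254944), 9.14867115020752)
```

Request:
{"api": "drive_tool", "payload": {
  "increments": [
    {"claw": 0.085,"dx": 0.0174,"dy": 0.017,"dz": 0.0,"wx": 0,"wy": 0,"wz": 0},
    {"claw": 0.085,"dx": 0,"dy": 0,"dz": 0.03,"wx": 0,"wy": 0,"wz": 0},
    {"claw": 0.085,"dx": 0,"dy": 0,"dz": 0.03,"wx": 0,"wy": 0,"wz": 0},
    {"claw": 0.085,"dx": 0,"dy": 0,"dz": 0.028,"wx": 0,"wy": 0,"wz": 0},
    {"claw": 0.085,"dx": 0,"dy": 0,"dz": 0.0208,"wx": 0,"wy": 0,"wz": 0},
    {"claw": 0.05,"dx": 0,"dy": 0,"dz": 0,"wx": 0,"wy": 0,"wz": 0},
    {"claw": 0.02,"dx": 0,"dy": 0,"dz": 0,"wx": 0,"wy": 0,"wz": 0},
    {"claw": 0.015,"dx": 0,"dy": 0,"dz": 0,"wx": 0,"wy": 0,"wz": 0},
    {"claw": 0.015,"dx": 0,"dy": 0,"dz": 0,"wx": 0,"wy": 0,"wz": 0},
    {"claw": 0.015,"dx": 0,"dy": 0,"dz": 0,"wx": 0,"wy": 0,"wz": 0},
    {"claw": 0.015,"dx": 0,"dy": 0,"dz": 0,"wx": 0,"wy": 0,"wz": 0}
  ],
  "newtons": 40
}}

```text
t: 3.45
eef_pos: [0.4353, -0.2497, 0.074]
tool_rot: [0.001, 0.997, 0.081, 0.001]
contact_force: [-0.7, 0.3, 6.3]
gripper_width: 0.319
grasp_force: 42.5
```

Run:
```python
from h import *
to([.4345,-.2495,.073]);o=get_obs();print(o["gripper_width"]*85.4,o["grasp_force"],o["contact_force"])
z=np.load("pics/w2.npz");p=z["p"]
cv2.imwrite("pics/w2c.png",cv2.resize(p[60:230,0:200][:,:,::-1],None,fx=3.4,fy=3.4,interpolation=cv2.INTER_CUBIC))
```

```text
t 3.45 pos [ 0.4353 -0.2497  0.074 ] yaw 9.29 tilt [ 0.002 -0.001] dist 0.5010394196068808 tool d mm [-0.7 -0.3  1. ]
27.22287102332976 42.45000958442688 [-0.73128247  0.25326114  6.34532019]
```

View pics/w2c.png

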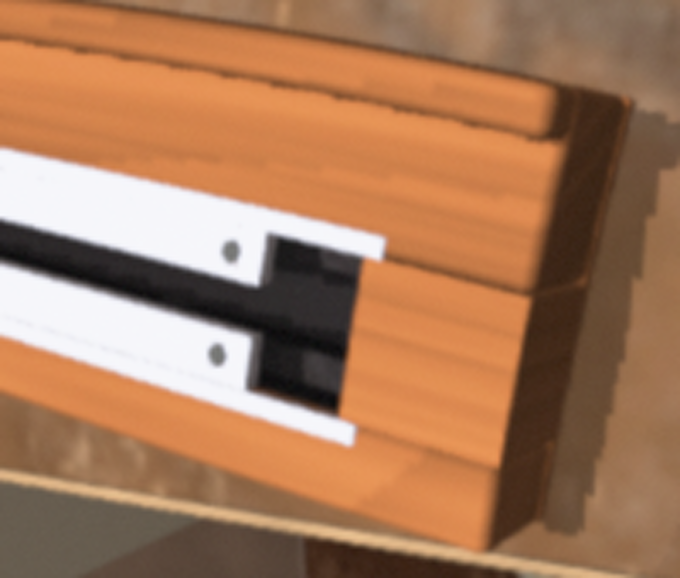

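Close-up: window edge corners at (362, 258) and (340, 413), lip corners at (262, 285), (253, 338), (270, 233) and (247, 390), and the board's front corner at (487, 548).

Run:
```python
from h import *
z=np.load("pics/w2.npz");o={"eef_pos":z["e"],"tool_rot":z["r"]}
uv=np.array([[362,258],[340,413],[262,285],[251,338],[270,233],[247,390],[487,548],[562,140]])/3.4-.35+[0,60]
b=np.array([[8,-125],[-32,-125],[-5.5,-95],[-18.5,-95],[8,-95],[-32,-95],[-55,-170],[43,-170]])/1e3
W=onplane("wrist",uv,.038,o)[:,:2]
A=b-b.mean(0);B=W-W.mean(0);th=np.arctan2((A[:,0]*B[:,1]-A[:,1]*B[:,0]).sum(),(A*B).sum());R=np.array([[np.cos(th),-np.sin(th)],[np.sin(th),np.cos(th)]]);t=W.mean(0)-R@b.mean(0)
print("yaw",np.degrees(th),"org",t,"res mm",((W-b@R.T-t)*1e3).round(1).tolist())
print("window",R@[-.012,-.110]+t,"end",R@[-.012,.085]+t)
# top view: slot line endpoints, crop c.png coordinates
u=lambda q:(np.array(q)/.85-[0,420])/4+[215,205]
w=onplane("top",[u([135,475]),u([382,509]),u([398,513])],.038);print("top: track end",w[0],"windowctr",w[1],"w edge",w[2])
dd=w[0]-w[1];print(np.degrees(np.arctan2(-dd[0],dd[1])),np.linalg.norm(dd))
```

```text
yaw -6.945158025057291 org [0.47145026 0.06372002] res mm [[-1.4, 0.7], [1.1, 0.5], [0.1, -1.1], [-0.2, 0.3], [-0.7, -1.2], [0.2, -0.2], [1.9, 0.5], [-1.0, 0.4]]
window [ 0.4462372  -0.04402181] end [0.46981645 0.14954735]
top: track end [0.47408913 0.14712701 0.038     ] windowctr [ 0.4484822  -0.04491449  0.038     ] w edge [ 0.44543219 -0.05732489  0.038     ]
-7.595052965704998 0.19374119713883545
```

Request:
{"api": "drive_tool", "payload": {
  "increments": [
    {"claw": 0.015,"dx": 0,"dy": 0,"dz": -0.006,"wx": 0,"wy": 0,"wz": 0},
    {"claw": 0.015,"dx": 0,"dy": 0,"dz": -0.014,"wx": 0,"wy": 0,"wz": 0},
    {"claw": 0.015,"dx": 0,"dy": 0,"dz": -0.02,"wx": 0,"wy": 0,"wz": 0},
    {"claw": 0.015,"dx": 0,"dy": 0,"dz": -0.025,"wx": 0,"wy": 0,"wz": 0},
    {"claw": 0.015,"dx": 0,"dy": 0,"dz": -0.015,"wx": 0,"wy": 0,"wz": 0},
    {"claw": 0.015,"dx": 0,"dy": 0,"dz": 0,"wx": 0,"wy": 0,"wz": 6},
    {"claw": 0.015,"dx": 0,"dy": 0,"dz": 0,"wx": 0,"wy": 0,"wz": 6},
    {"claw": 0.015,"dx": 0,"dy": 0,"dz": 0,"wx": 0,"wy": 0,"wz": 4.4},
    {"claw": 0.015,"dx": 0,"dy": 0,"dz": 0,"wx": 0,"wy": 0,"wz": 0}
  ]
}}

```text
t: 4.58
eef_pos: [0.4345, -0.2493, 0.1532]
tool_rot: [0.0, 0.998, -0.062, -0.0]
contact_force: [0.7, 0.1, -0.8]
gripper_width: 0.32
grasp_force: 41.6
```

Run:
```python
from h import *
to([.447,-.0445,.142]);o=get_obs();print(o["gripper_width"]*85.4,o["grasp_force"],o["contact_force"])
```

```text
t 4.58 pos [ 0.4345 -0.2493  0.1532] yaw -7.06 tilt [-0. -0.] dist 0.4492095836021311 tool d mm [ -12.8 -204.7   11.2]
27.360103161307517 41.62436306476593 [ 0.74553195  0.0692908  -0.82433333]
```

Request:
{"api": "drive_tool", "payload": {
  "increments": [
    {"claw": 0.015,"dx": -0.001,"dy": -0.015,"dz": 0,"wx": 0,"wy": 0,"wz": 0},
    {"claw": 0.015,"dx": -0.0018,"dy": -0.03,"dz": 0,"wx": 0,"wy": 0,"wz": 0},
    {"claw": 0.015,"dx": -0.002,"dy": -0.035,"dz": 0,"wx": 0,"wy": 0,"wz": 0},
    {"claw": 0.015,"dx": -0.002,"dy": -0.035,"dz": 0,"wx": 0,"wy": 0,"wz": 0},
    {"claw": 0.015,"dx": -0.002,"dy": -0.035,"dz": 0,"wx": 0,"wy": 0,"wz": 0},
    {"claw": 0.015,"dx": -0.002,"dy": -0.03,"dz": 0,"wx": 0,"wy": 0,"wz": 0},
    {"claw": 0.015,"dx": -0.002,"dy": -0.0247,"dz": 0,"wx": 0,"wy": 0,"wz": 0},
    {"claw": 0.015,"dx": 0,"dy": 0,"dz": 0.011,"wx": 0,"wy": 0,"wz": 0},
    {"claw": 0.015,"dx": 0,"dy": 0,"dz": 0,"wx": 0,"wy": 0,"wz": 0}
  ]
}}

```text
t: 5.7
eef_pos: [0.4462, -0.0449, 0.1411]
tool_rot: [0.0, 0.998, -0.062, -0.001]
contact_force: [-0.6, -0.5, -1.2]
gripper_width: 0.325
grasp_force: 41.6
```

Run:
```python
from h import *
to([.447,-.0445,.142])
o=get_obs();p,d=read_camera("wrist");np.savez("pics/w3.npz",p=p,d=d,e=o["eef_pos"],r=o["tool_rot"])
cv2.imwrite("pics/w3.png",cv2.resize(p[60:330,140:500][:,:,::-1],None,fx=2.2,fy=2.2,interpolation=cv2.INTER_CUBIC))
```

```text
t 5.7 pos [ 0.4462 -0.0449  0.1411] yaw -7.07 tilt [-0.002 -0.   ] dist 0.4492095836021311 tool d mm [ 0.7 -0.5 -0.9]
```

View pics/w3.png

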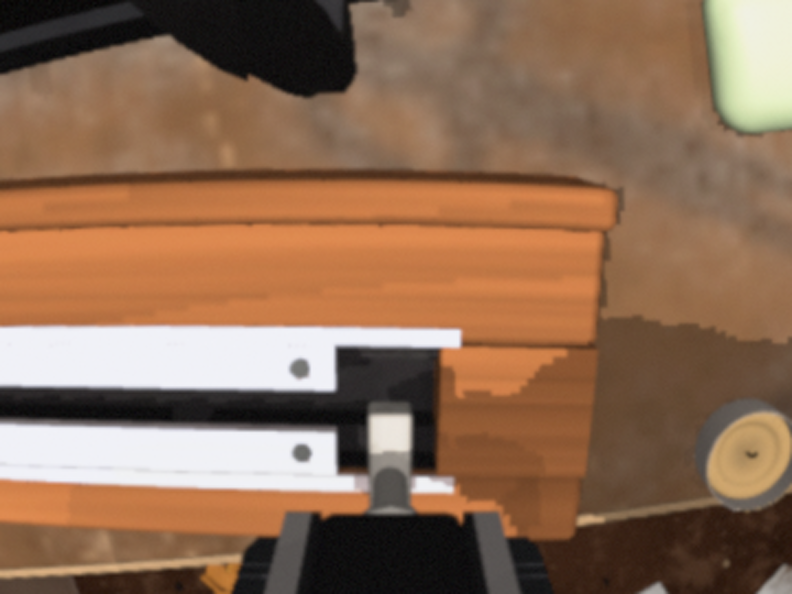

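The crop shows the window at (337–440, 347–470), lip inner corners at (337, 392) and (337, 424), and the crossbar's near end at (369–411, 402–412) over the window.

Run:
```python
from h import *
z=np.load("pics/w3.npz");o={"eef_pos":z["e"],"tool_rot":z["r"]}
f=lambda q:np.array(q)/2.2-.27+[140,60]
uv=f([[337,347],[440,347],[337,392],[337,424],[336,470],[437,470],[577,540],[603,230]])
b=np.array([[8,-95],[8,-125],[-5.5,-95],[-18.5,-95],[-32,-95],[-32,-125],[-55,-170],[43,-170]])/1e3
W=onplane("wrist",uv,.038,o)[:,:2]
A=b-b.mean(0);B=W-W.mean(0);th=np.arctan2((A[:,0]*B[:,1]-A[:,1]*B[:,0]).sum(),(A*B).sum());R=np.array([[np.cos(th),-np.sin(th)],[np.sin(th),np.cos(th)]]);t=W.mean(0)-R@b.mean(0)
print("yaw",np.degrees(th),"org",t,"res mm",((W-b@R.T-t)*1e3).round(1).tolist())
print("window",R@[-.012,-.110]+t,"end",R@[-.012,.085]+t)
F=onplane("wrist",f([[369,402],[411,402]]),.073,o)[:,:2];G=onplane("wrist",f([[369,413],[411,413]]),.083,o)[:,:2]
for E in (F,G):print("foot end",E,"centre",E.mean(0)-.017*np.array([np.cos(np.radians(-7)),np.sin(np.radians(-7))]),"in board",R.T@(E.mean(0)-t)-[.017,0])
np.savez("board.npz",R=R,t=t)
```

```text
yaw -7.964592488590126 org [0.47336575 0.06312752] res mm [[-1.4, -0.4], [-0.8, 0.6], [-1.2, -0.3], [1.9, -0.7], [0.9, -0.1], [1.3, -0.1], [0.3, -0.1], [-1.1, 1.2]]
window [ 0.44623978 -0.04414868] end [0.4732592  0.14897033]
foot end [[ 0.46155914 -0.04178868]
 [ 0.46030046 -0.05185479]] centre [ 0.44405652 -0.04474995] in board [-0.0140813 -0.1106118]
foot end [[ 0.46237976 -0.04216334]
 [ 0.46118319 -0.05173419]] centre [ 0.44490819 -0.04487698] in board [-0.01322025 -0.1106196 ]
```

Request:
{"api": "drive_tool", "payload": {
  "increments": [
    {"claw": 0.015,"dx": 0.0015,"dy": 0,"dz": 0,"wx": 0,"wy": 0,"wz": 0.5},
    {"claw": 0.015,"dx": 0,"dy": 0,"dz": 0.01,"wx": 0,"wy": 0,"wz": 0},
    {"claw": 0.015,"dx": 0,"dy": 0,"dz": 0.012,"wx": 0,"wy": 0,"wz": 0},
    {"claw": 0.015,"dx": 0,"dy": 0,"dz": 0.01,"wx": 0,"wy": 0,"wz": 0},
    {"claw": 0.015,"dx": 0,"dy": 0,"dz": 0.008,"wx": 0,"wy": 0,"wz": 0},
    {"claw": 0.015,"dx": 0,"dy": 0,"dz": 0.006,"wx": 0,"wy": 0,"wz": 0},
    {"claw": 0.015,"dx": 0,"dy": 0,"dz": 0.003,"wx": 0,"wy": 0,"wz": 0},
    {"claw": 0.015,"dx": 0,"dy": 0,"dz": 0,"wx": 0,"wy": 0,"wz": 0},
    {"claw": 0.015,"dx": 0,"dy": 0,"dz": 0,"wx": 0,"wy": 0,"wz": 0}
  ]
}}

```text
t: 6.88
eef_pos: [0.449, -0.0448, 0.0932]
tool_rot: [-0.0, 0.998, -0.066, 0.0]
contact_force: [0.0, 0.9, -1.3]
gripper_width: 0.322
grasp_force: 41.6
```

Run:
```python
from h import *
for i in range(3):
    read_camera("top") if i else 0
    to([.4477,-.0447,.088])
print(get_obs()["contact_force"])
```

```text
t 6.88 pos [ 0.449  -0.0448  0.0932] yaw -7.61 tilt [ 0.001 -0.   ] dist 0.44992597168867676 tool d mm [-1.3  0.1  5.2]
t 6.92 pos [ 0.449  -0.0449  0.0933] yaw -7.61 tilt [ 0.001 -0.   ] dist 0.44992597168867676 tool d mm [-1.3  0.   5.3]
t 6.97 pos [ 0.449  -0.0448  0.0933] yaw -7.61 tilt [ 0.001 -0.   ] dist 0.44992597168867676 tool d mm [-1.3  0.   5.3]
[ 0.48374946  0.4791548  -1.01071093]
```

Request:
{"api": "drive_tool", "payload": {
  "increments": [
    {"claw": 0.015,"dx": -0.0012,"dy": 0,"dz": 0,"wx": 0,"wy": 0,"wz": 0},
    {"claw": 0.015,"dx": 0,"dy": 0,"dz": 0.002,"wx": 0,"wy": 0,"wz": 0},
    {"claw": 0.015,"dx": 0,"dy": 0,"dz": 0.002,"wx": 0,"wy": 0,"wz": 0},
    {"claw": 0.015,"dx": 0,"dy": 0,"dz": 0,"wx": 0,"wy": 0,"wz": 0},
    {"claw": 0.015,"dx": 0,"dy": 0,"dz": 0,"wx": 0,"wy": 0,"wz": 0}
  ]
}}

```text
t: 7.6
eef_pos: [0.4476, -0.0447, 0.089]
tool_rot: [-0.0, 0.998, -0.066, -0.0]
contact_force: [-0.3, -0.3, -0.5]
gripper_width: 0.323
grasp_force: 41.6
```

Request:
{"api": "drive_tool", "payload": {
  "increments": [
    {"claw": 0.015,"dx": 0,"dy": 0,"dz": 0.001,"wx": 0,"wy": 0,"wz": 0},
    {"claw": 0.015,"dx": 0,"dy": 0,"dz": 0,"wx": 0,"wy": 0,"wz": 0}
  ]
}}

```text
t: 7.85
eef_pos: [0.4477, -0.0447, 0.0881]
tool_rot: [0.0, 0.998, -0.066, 0.0]
contact_force: [-0.6, 0.3, 0.2]
gripper_width: 0.321
grasp_force: 41.8
```

Request:
{"api": "drive_tool", "payload": {
  "increments": [
    {"claw": 0.015,"dx": 0,"dy": 0,"dz": 0.001,"wx": 0,"wy": 0,"wz": 0},
    {"claw": 0.015,"dx": 0,"dy": 0,"dz": 0,"wx": 0,"wy": 0,"wz": 0}
  ]
}}

```text
t: 8.1
eef_pos: [0.4478, -0.0447, 0.088]
tool_rot: [0.0, 0.998, -0.066, 0.0]
contact_force: [-4.3, 0.6, 13.7]
gripper_width: 0.322
grasp_force: 43.6
```

Request:
{"api": "drive_tool", "payload": {
  "increments": [
    {"claw": 0.015,"dx": 0,"dy": 0,"dz": 0.0005,"wx": 0,"wy": 0,"wz": 0},
    {"claw": 0.015,"dx": 0,"dy": 0,"dz": 0,"wx": 0,"wy": 0,"wz": 0}
  ]
}}

```text
t: 8.35
eef_pos: [0.4479, -0.0446, 0.0879]
tool_rot: [0.0, 0.998, -0.066, 0.0]
contact_force: [-6.4, 0.2, 20.5]
gripper_width: 0.318
grasp_force: 44.5
```

Request:
{"api": "drive_tool", "payload": {
  "increments": [
    {"claw": 0.015,"dx": 0,"dy": 0,"dz": -0.001,"wx": 0,"wy": 0,"wz": 0},
    {"claw": 0.015,"dx": 0,"dy": -0.002,"dz": 0,"wx": 0,"wy": 0,"wz": 0},
    {"claw": 0.015,"dx": 0,"dy": -0.004,"dz": 0,"wx": 0,"wy": 0,"wz": 0},
    {"claw": 0.015,"dx": 0,"dy": -0.004,"dz": 0,"wx": 0,"wy": 0,"wz": 0},
    {"claw": 0.015,"dx": 0,"dy": -0.004,"dz": 0,"wx": 0,"wy": 0,"wz": 0},
    {"claw": 0.015,"dx": 0,"dy": -0.004,"dz": 0,"wx": 0,"wy": 0,"wz": 0},
    {"claw": 0.015,"dx": 0,"dy": 0,"dz": 0,"wx": 0,"wy": 0,"wz": 0}
  ]
}}

```text
t: 9.22
eef_pos: [0.4507, -0.0273, 0.088]
tool_rot: [0.0, 0.998, -0.067, 0.001]
contact_force: [-0.6, -2.2, 6.5]
gripper_width: 0.327
grasp_force: 42.5
```

Now about 6.5 N of down force with light friction. I'll slide on under the lips.

Request:
{"api": "drive_tool", "payload": {
  "increments": [
    {"claw": 0.015,"dx": 0,"dy": -0.003,"dz": 0,"wx": 0,"wy": 0,"wz": 0},
    {"claw": 0.015,"dx": 0,"dy": -0.004,"dz": 0,"wx": 0,"wy": 0,"wz": 0},
    {"claw": 0.015,"dx": 0,"dy": -0.004,"dz": 0,"wx": 0,"wy": 0,"wz": 0},
    {"claw": 0.015,"dx": 0,"dy": -0.004,"dz": 0,"wx": 0,"wy": 0,"wz": 0},
    {"claw": 0.015,"dx": 0,"dy": -0.004,"dz": 0,"wx": 0,"wy": 0,"wz": 0},
    {"claw": 0.015,"dx": 0,"dy": -0.004,"dz": 0,"wx": 0,"wy": 0,"wz": 0},
    {"claw": 0.015,"dx": 0,"dy": -0.004,"dz": 0,"wx": 0,"wy": 0,"wz": 0},
    {"claw": 0.015,"dx": 0,"dy": 0,"dz": 0,"wx": 0,"wy": 0,"wz": 0},
    {"claw": 0.015,"dx": 0,"dy": 0,"dz": 0,"wx": 0,"wy": 0,"wz": 0}
  ]
}}

```text
t: 10.35
eef_pos: [0.4543, -0.0006, 0.088]
tool_rot: [0.0, 0.998, -0.067, 0.001]
contact_force: [-0.7, -1.0, 6.2]
gripper_width: 0.32
grasp_force: 42.5
```

Run:
```python
from h import *
to([.4477,-.0447,.088])
b=np.load("board.npz");o=get_obs();print(b["R"].T@(o["eef_pos"][:2]-b["t"]),o["contact_force"])
```

```text
t 10.35 pos [ 0.4543 -0.0006  0.088 ] yaw -7.64 tilt [ 0.001 -0.001] dist 0.44992597168867676 tool d mm [-0.7 44.6  0. ]
[-0.01007679 -0.06575477] [-0.69597431 -0.97386981  6.23888377]
```

Request:
{"api": "drive_tool", "payload": {
  "increments": [
    {"claw": 0.015,"dx": 0,"dy": -0.003,"dz": 0,"wx": 0,"wy": 0,"wz": 0},
    {"claw": 0.015,"dx": 0,"dy": -0.003,"dz": 0,"wx": 0,"wy": 0,"wz": 0},
    {"claw": 0.015,"dx": 0,"dy": -0.003,"dz": 0,"wx": 0,"wy": 0,"wz": 0},
    {"claw": 0.015,"dx": 0,"dy": 0,"dz": 0,"wx": 0,"wy": 0,"wz": 0}
  ]
}}

```text
t: 10.85
eef_pos: [0.4554, 0.0082, 0.088]
tool_rot: [0.0, 0.998, -0.067, 0.001]
contact_force: [-1.0, -3.6, 6.9]
gripper_width: 0.318
grasp_force: 42.5
```

Request:
{"api": "drive_tool", "payload": {
  "increments": [
    {"claw": 0.015,"dx": 0,"dy": -0.0025,"dz": 0,"wx": 0,"wy": 0,"wz": 0},
    {"claw": 0.015,"dx": 0,"dy": -0.0025,"dz": 0,"wx": 0,"wy": 0,"wz": 0},
    {"claw": 0.015,"dx": 0,"dy": 0,"dz": 0,"wx": 0,"wy": 0,"wz": 0}
  ]
}}

```text
t: 11.22
eef_pos: [0.456, 0.0131, 0.0879]
tool_rot: [0.0, 0.998, -0.067, 0.001]
contact_force: [-0.2, -2.3, 5.5]
gripper_width: 0.322
grasp_force: 42.5
```

Request:
{"api": "drive_tool", "payload": {
  "increments": [
    {"claw": 0.015,"dx": 0,"dy": -0.0025,"dz": 0,"wx": 0,"wy": 0,"wz": 0},
    {"claw": 0.015,"dx": 0,"dy": -0.0025,"dz": 0,"wx": 0,"wy": 0,"wz": 0},
    {"claw": 0.015,"dx": 0,"dy": 0,"dz": 0,"wx": 0,"wy": 0,"wz": 0}
  ]
}}

```text
t: 11.6
eef_pos: [0.4559, 0.0192, 0.0873]
tool_rot: [-0.0, 0.998, -0.066, -0.0]
contact_force: [-0.3, 0.4, -0.9]
gripper_width: 0.325
grasp_force: 41.6
```

The down force fell to zero and z dropped, so the foot is over the notch. I'll lower gently and check.

Request:
{"api": "drive_tool", "payload": {
  "increments": [
    {"claw": 0.015,"dx": 0,"dy": 0,"dz": 0.001,"wx": 0,"wy": 0,"wz": 0},
    {"claw": 0.015,"dx": 0,"dy": 0,"dz": 0.001,"wx": 0,"wy": 0,"wz": 0},
    {"claw": 0.015,"dx": 0,"dy": 0,"dz": 0,"wx": 0,"wy": 0,"wz": 0}
  ]
}}

```text
t: 11.98
eef_pos: [0.4559, 0.0188, 0.0853]
tool_rot: [0.0, 0.998, -0.066, -0.0]
contact_force: [1.7, -0.1, -1.8]
gripper_width: 0.323
grasp_force: 41.6
```

Request:
{"api": "drive_tool", "payload": {
  "increments": [
    {"claw": 0.015,"dx": 0,"dy": 0,"dz": 0.003,"wx": 0,"wy": 0,"wz": 0},
    {"claw": 0.015,"dx": 0,"dy": 0,"dz": 0.003,"wx": 0,"wy": 0,"wz": 0},
    {"claw": 0.015,"dx": 0,"dy": 0,"dz": 0.003,"wx": 0,"wy": 0,"wz": 0},
    {"claw": 0.015,"dx": 0,"dy": 0,"dz": 0,"wx": 0,"wy": 0,"wz": 0},
    {"claw": 0.015,"dx": 0,"dy": 0,"dz": 0,"wx": 0,"wy": 0,"wz": 0}
  ]
}}

```text
t: 12.6
eef_pos: [0.4561, 0.0188, 0.0765]
tool_rot: [0.0, 0.998, -0.066, -0.0]
contact_force: [-0.9, 0.5, -0.8]
gripper_width: 0.323
grasp_force: 41.6
```

Request:
{"api": "drive_tool", "payload": {
  "increments": [
    {"claw": 0.015,"dx": 0,"dy": 0,"dz": 0.0012,"wx": 0,"wy": 0,"wz": 0},
    {"claw": 0.015,"dx": 0,"dy": 0,"dz": 0.001,"wx": 0,"wy": 0,"wz": 0},
    {"claw": 0.015,"dx": 0,"dy": 0,"dz": 0,"wx": 0,"wy": 0,"wz": 0}
  ]
}}

```text
t: 12.98
eef_pos: [0.456, 0.0187, 0.0742]
tool_rot: [0.0, 0.998, -0.066, -0.0]
contact_force: [-0.4, 0.2, -1.6]
gripper_width: 0.322
grasp_force: 41.6
```

Request:
{"api": "drive_tool", "payload": {
  "increments": [
    {"claw": 0.032,"dx": 0,"dy": 0,"dz": 0,"wx": 0,"wy": 0,"wz": 0},
    {"claw": 0.04,"dx": 0,"dy": 0,"dz": 0,"wx": 0,"wy": 0,"wz": 0},
    {"claw": 0.055,"dx": 0,"dy": 0,"dz": 0,"wx": 0,"wy": 0,"wz": 0},
    {"claw": 0.07,"dx": 0,"dy": 0,"dz": 0,"wx": 0,"wy": 0,"wz": 0},
    {"claw": 0.07,"dx": 0,"dy": 0,"dz": -0.005,"wx": 0,"wy": 0,"wz": 0},
    {"claw": 0.07,"dx": 0,"dy": 0,"dz": -0.02,"wx": 0,"wy": 0,"wz": 0},
    {"claw": 0.07,"dx": 0,"dy": 0,"dz": -0.025,"wx": 0,"wy": 0,"wz": 0},
    {"claw": 0.07,"dx": 0,"dy": 0,"dz": -0.025,"wx": 0,"wy": 0,"wz": 0},
    {"claw": 0.07,"dx": 0,"dy": 0,"dz": -0.02,"wx": 0,"wy": 0,"wz": 0},
    {"claw": 0.07,"dx": 0,"dy": 0,"dz": 0,"wx": 0,"wy": 0,"wz": 0},
    {"claw": 0.07,"dx": 0,"dy": 0,"dz": 0,"wx": 0,"wy": 0,"wz": 0}
  ]
}}

```text
t: 14.35
eef_pos: [0.4556, 0.0186, 0.1688]
tool_rot: [0.0, 0.998, -0.066, -0.0]
contact_force: [0.3, 0.2, -0.0]
gripper_width: 0.819
grasp_force: 0.0
```

Run:
```python
from h import *
o=get_obs();p,d=read_camera("wrist");s,_=read_camera("scene")
a=cv2.resize(p[80:330,200:450],(400,400));b=cv2.resize(s[200:330,200:420],(400,236),interpolation=cv2.INTER_CUBIC)
im=np.zeros((400,800,3),np.uint8);im[:,:400]=a;im[:236,400:]=b;cv2.imwrite("pics/end.png",im[:,:,::-1])
yy,xx=np.mgrid[80:480:1,200:450];uv=np.c_[xx.ravel(),yy.ravel()];s0,dr=ray("wrist",uv,o)
q=Ro.from_quat(np.roll(o["tool_rot"],-1)).as_matrix()@calibration("wrist")["mount"][:3,2]
P=s0+dr*(d[yy.ravel(),xx.ravel()]/(dr@q))[:,None]
k=(abs(P[:,0]-.456)<.02)&(abs(P[:,1]-.0187)<.02)&(P[:,2]>.06)&(P[:,2]<.11)
t=P[k];print(len(t),"top z",np.percentile(t[:,2],[50,90,98]),o["eef_pos"],o["contact_force"])
u=t[t[:,2]>np.percentile(t[:,2],90)-.006];print(cv2.minAreaRect(u[:,:2].astype(np.float32)))
```

```text
1692 top z [0.08292895 0.08410806 0.08473835] [0.45563583 0.01862442 0.16883674] [ 0.33067514  0.24025958 -0.03021389]
((0.4554971754550934, 0.01819882169365883), (0.027083944529294968, 0.017338257282972336), 81.3257064819336)
```

View pics/end.png

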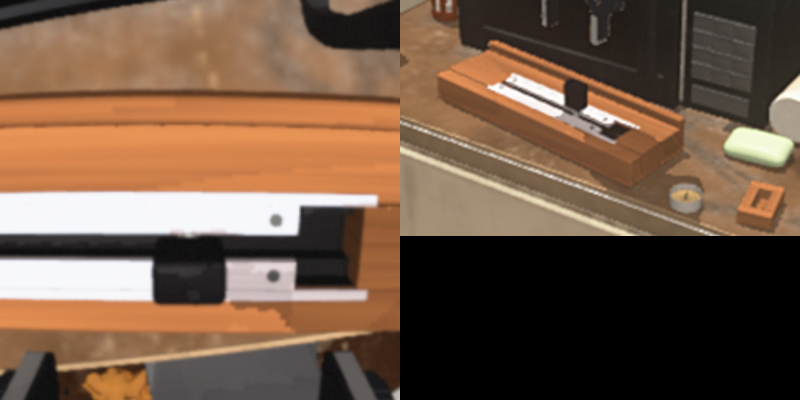

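The pin stands upright in the track with its handle at (190, 270) in the left half. Its top is at z = 83 mm, which puts the foot at 6 mm, fully home. The bystanders visible in this picture (candle and soap) have not moved.

```bash
python3 -c "
from station import *
print(hand_in())"
```

```text
the job is handed in; nothing more can be done
None
```

The stop pin is upright and released in the locking notch, with its foot fully home by the depth reading (about 6 mm above the board's underside), and the job was handed in at about 14.5 s; no verdict was returned.

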